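Make up the power-supply kit and the aerial-tuner kit from the parts on the radio desk

TASK

Make up the two kits for tonight's build at the radio club. In the three-bay tray goes the power-supply kit: the transformer in the largest bay, the finned heat sink in the middle-sized one and the large capacitor in the smallest; in the two-bay tray goes the aerial-tuner kit: the air variable capacitor in the larger bay and the large ring core in the smaller. Set each part down, without dropping it, upright and flat on the floor of its bay; the small capacitor and the small ring core are spares, so leave them where they are.

Things in the scene. Friction and masses are not known exactly. Their poses are not given: they have to be found in the camera images.
- tray3: Three-bay grey plastic parts tray lying on the desk (loose, 0.5 kg), low 12 mm rim and dividers 3 mm thick, floor 3 mm thick, so the walls rise 9 mm above the bay floors. Origin: centre of the underside; x along the tray, y across it, z up. 237 x 96 mm outside. All bays are 90 mm across (y); along x they are, from the -x end: the largest, 90 mm long, centre at x = -70.5 mm; the middle one, 75 mm long, centre at x = +15 mm; the smallest, 60 mm long, centre at x = +85.5 mm.
- tray2: Two-bay grey plastic parts tray lying on the desk (loose, 0.5 kg), low 12 mm rim and dividers 3 mm thick, floor 3 mm thick, so the walls rise 9 mm above the bay floors. Origin: centre of the underside; x along the tray, y across it, z up. 184 x 96 mm outside. Both bays are 90 mm across (y); along x they are: the larger, 100 mm long, centre at x = -39 mm; the smaller, 75 mm long, centre at x = +51.5 mm.
- transformer: Small mains transformer, dark steel core 48 (x) x 26 (y) x 40 mm high, with a white winding former bulging to 41 mm in y (31 mm long in x, between 8 and 32 mm height) and a strap foot 66 mm long in x, 20 mm wide and 2 mm thick, whose lugs stand out at both ends. 0.32 kg. Origin: centre of the underside, z up. Best gripped across x, on the 48 mm core ends. Stands on the desk; its nearest neighbour's edge, listed or not, is at least 34 mm from its own faces that are gripped.
- heatsink: Aluminium heat sink with eight upright fins running along x, 40 (x) x 46 (y) x 30 mm high, 0.09 kg. Origin: centre of the underside, z up. Can be gripped across x (40 mm) or across y (46 mm). Stands on the desk; its nearest neighbour's edge, listed or not, is at least 34 mm from its own faces that are gripped.
- cap_large: Large can capacitor, upright cylinder with a blue sleeve, 35 mm diameter, 60 mm high, 0.09 kg. Origin: centre of the underside, z up. Stands on the desk; its nearest neighbour's edge, listed or not, is at least 34 mm from its own faces that are gripped.
- cap_small: Small can capacitor, a spare to be left alone: upright cylinder with a blue sleeve, 25 mm diameter, 40 mm high. Origin: centre of the underside.
- tuning_cap: Air variable capacitor: open aluminium frame with a stack of metal vanes, 45 (x) x 42 (y) x 40 mm high, and a 6 mm spindle that stands out 18 mm from its +x end at 22 mm height (63 mm long with it). 0.14 kg. Origin: centre of the underside of the frame (spindle not counted), z up. Grip across y (42 mm). Stands on the desk; its nearest neighbour's edge, listed or not, is at least 34 mm from its own faces that are gripped.
- core_large: Large dark grey ring core lying flat, 51 mm outside diameter, 32 mm hole, 25 mm high, 0.15 kg. Origin: centre of the underside, z up. Can be gripped across its outside. Stands on the desk; its nearest neighbour's edge, listed or not, is at least 34 mm from its own faces that are gripped.
- core_small: Small dark grey ring core, a spare to be left alone: lying flat, 33 mm outside diameter, 20 mm hole, 11 mm high. Origin: centre of the underside.
There are look-alikes about, which are no part of the job. What is shaped like the cap_large but red is not meant.

How it is judged (in metres and radians):
At the end, for the whole second after the job is handed in: Each of the five parts is inside its named bay, underside on the bay floor (origin under 8 mm above the tray's underside), tilt under 0.12 rad, at rest (under 0.02 m/s, 0.2 rad/s); both trays lie flat on the desk; the two spares are within 25 mm of their start (x of transformer in the frame of tray3 between -0.0985 and -0.0425 m and y of transformer in the frame of tray3 between -0.028 and 0.028 m and z of transformer in the frame of tray3 between -0.002 and 0.008 m and angle between each of transformer, heatsink, cap_large, tuning_cap, core_large's own z axis and vertical below 0.12 rad and linear speed of each of transformer, heatsink, cap_large, tuning_cap, core_large below 0.02 m/s and angular speed of each of transformer, heatsink, cap_large, tuning_cap, core_large below 0.2 rad/s and x of heatsink in the frame of tray3 between -0.0055 and 0.0355 m and y of heatsink in the frame of tray3 between -0.028 and 0.028 m and z of heatsink in the frame of tray3 between -0.002 and 0.008 m and x of cap_large in the frame of tray3 between 0.07 and 0.101 m and y of cap_large in the frame of tray3 between -0.0305 and 0.0305 m and z of cap_large in the frame of tray3 between -0.002 and 0.008 m and x of tuning_cap in the frame of tray2 between -0.071 and -0.007 m and y of tuning_cap in the frame of tray2 between -0.027 and 0.027 m and z of tuning_cap in the frame of tray2 between -0.002 and 0.008 m and x of core_large in the frame of tray2 between 0.0365 and 0.0665 m and y of core_large in the frame of tray2 between -0.0225 and 0.0225 m and z of core_large in the frame of tray2 between -0.002 and 0.008 m and height (world z) of each of tray3, tray2 below 0.006 m and angle between each of tray3, tray2's own z axis and vertical below 0.05 rad and distance of each of cap_small, core_small from where it was at the start of the episode below 0.025 m); the robot touches nothing.
It fails at once if a kit part falls freely (faster than 0.8 m/s while not held: a drop of more than about 3 cm) ((linear speed of transformer above 0.8 m/s and contact force between transformer and the fingers below 0.05 N) or (linear speed of heatsink above 0.8 m/s and contact force between heatsink and the fingers below 0.05 N) or (linear speed of cap_large above 0.8 m/s and contact force between cap_large and the fingers below 0.05 N) or (linear speed of tuning_cap above 0.8 m/s and contact force between tuning_cap and the fingers below 0.05 N) or (linear speed of core_large above 0.8 m/s and contact force between core_large and the fingers below 0.05 N)).
It fails at once if a spare part (small capacitor or small ring core) is moved by more than 25 mm (distance of any of cap_small, core_small from where it was at the start of the episode above 0.025 m).
It also fails if it takes over 128 s, if anything falls off the work surface, if the arm or the gripper's body presses on something with over 40 N, if the wrist force passes 120 N, or if a joint passes its speed limit or range.

ROBOT

A 6-joint arm with a two-finger parallel gripper is mounted at the origin on the work surface. World frame = base frame: x ahead of the robot, y to its left, z up, the work surface at z = 0. Lengths are in m, angles in degrees, forces in N, time in s.
With the tool pointing down it reaches from about 0.4 to 0.825 m from the base axis. Payload 7 kg.
Tool frame: the origin (TCP) lies on the centre line of the jaws, within the pads' length; the fingertips stand 19 mm ahead of it and the grasp point (between the pads) is the TCP; z points along the fingers, y is the line along which they close (so a half turn about z gives the same grasp; the last joint's range is limited). The gripper opens to 88 mm and grips with 3 to 60 N. Pads are 19 mm wide; open, the fingers measure 130 mm over their backs; the gripper's body (78 mm by 193 mm) begins 47 mm behind the grasp point.
Start: joints at [90.476, 20.546, 0.682, 0, -70.136, -16.507], TCP at [0.186, 0.649, 0.246] pointing down, gripper open.
Joint ranges: [-176.03, 176.03], [-82.01, 121.73], [-58.28, 71.71], [-173.87, 95.51], [-174.79, -0.11], [-173.66, 173.66]. Speed limits (degrees/s): [136.94, 136.94, 172.46, 180, 180, 180].

INTERFACE

Orientations are given as [roll, pitch, yaw] about the fixed x, y, z axes, in that order (R = Rz(yaw) Ry(pitch) Rx(roll)).
In Python, from plant import get_state, capture, close_job gives the robot as it stands.
- The arm moves only by the tool apply_moves, never from a script. Its argument "targets" is a list of rows, each a list of 7 numbers: the opening, from 0 (shut) to 1 (fully open), then the shift along the tool's x, y, z normalised to -1 to 1, where 1 is 1000 mm, then the turn, a rotation vector about the tool's x, y, z normalised to -1 to 1, where 1 is 90 degrees. In form: [[claw, tx, ty, tz, ax, ay, az], ...]. A call has 1 to 20 rows; each row shifts and turns the commanded pose from where the row before left it, along the tool's axes as they then stand; what a row does not reach is not made up. A row lasts 1/12 s, in which the tool goes at most 41.7 mm and 7.16 degrees, less where a joint would pass 70% of its speed; a pose out of reach is approached as far as the arm can. A call with a number of a shift or a turn outside -1 to 1 is refused whole. A call with a gripper value outside its range is refused whole. The fingers move at their own pace and stop on an object; "newtons" is the grip in N (left out, the last holds). Time passes only in rows, so rows that do not move let the fingers close. It gives the time, the measured TCP pose, the force, the opening and the grip force at its end, in the units of the state.
- get_state(): the state, without advancing time (a new reading comes with each control period).
- capture(name): name is "scene" or "top" or "wrist"; returns a dict with "frame" (384x512x3 uint8, red, green, blue), "range_z" (384x512 float32, m along the optical axis (not along the pixel's ray), 0 where there is no reading), "camera_matrix" (3x3 intrinsics, pixels), "T" (4x4, takes a point from camera to world coordinates). Camera axes: x right, y down, z forward; pixel columns grow to the right and rows downward; lengths in m; the calibration is good to about 2 mm. A picture is of the moment at which its call begins.
- close_job(): hands the job in; it is judged then, once.
The state is a dict: "time_s": time; "joints": joint angles; "qd": joint speeds; "joint_torque": joint torques, N m; "tcp_pos": TCP position; "eef_rot": TCP orientation; "contact_force": force on the tool from outside, world axes, zero at the start; "moment": the same for the moment, N m; "gripper_width": finger opening in m; "gripper_force": force on a finger pad.
Only numpy, scipy, OpenCV 4.12 (cv2) and the standard library are available. Lean on these libraries where they do the work, as an engineer would, in place of code of your own. Each camera call takes 0.05 s, during which the arm holds its last target. There are 200 camera calls.

## Working session

There is one attempt and no reset: what is moved stays moved. The work goes in short steps, Python scripts to look and compute and a tool call to move; the robot and the scene stay as the last step left them, time stands still between calls to the robot, and variables do not carry over. Pictures are saved under pics/ and viewed, at most 14 in all, crops included, and the job is handed in when it is done.

Besides the shell and the picture viewer there is one more tool, called after "Request:" as name(argument=value, ...), one argument or row to a line, values as JSON. apply_moves: Moves the arm, as the interface text tells. Scaled input: -1 to 1 covers 1000 mm each way for a shift and 90 degrees each way for a turn. Its arguments: {"type":"object","properties":{"targets":{"type":"array","items":{"type":"array","items":{"type":"number"}}},"newtons":{"type":"number"}},"required":["targets"]}

```bash
mkdir -p pics
python3 - <<'E'
from plant import *
import cv2,numpy as np
print(get_state())
for n in("top","scene"):
    c=capture(n);np.savez(f"{n}0.npz",**c);cv2.imwrite(f"pics/{n}0.png",cv2.resize(c["frame"][:,:,::-1],(800,600),interpolation=cv2.INTER_CUBIC))
    print(c["camera_matrix"],c["T"])
E
```

```text
{'time_s': 0.0, 'joints': array([ 9.04744344e+01,  2.05909540e+01,  6.34131271e-01, -2.16618110e-02,
       -7.01360889e+01, -1.65053669e+01]), 'qd': array([-0.00345783,  0.04703631, -0.01224634, -0.00590733, -0.09134261,
       -0.06497572]), 'joint_torque': array([-6.83139187e-04, -5.82720852e+01,  2.93073517e+01,  6.99724406e+00,
        7.07796498e-03, -1.50551791e-04]), 'tcp_pos': array([0.18631058, 0.64829786, 0.24462596]), 'eef_rot': array([ 1.79905131e+02, -6.87502923e-03, -1.60383038e+01]), 'contact_force': array([-0.28595827, -0.56130791,  0.35610631]), 'moment': array([-0.03633161, -0.01564723,  0.01463511]), 'gripper_force': 0.0, 'gripper_width': 0.08763416938949829}
[[441.25612842   0.         254.89811669]
 [  0.         441.25612842 188.41779061]
 [  0.           0.           1.        ]] [[ 0.01223674 -0.98182209  0.18940866  0.37986537]
 [-0.99958645 -0.01694084 -0.02323662  0.01403312]
 [ 0.02602297 -0.18904599 -0.98162336  1.07028553]
 [ 0.          0.          0.          1.        ]]
[[497.33719696   0.         263.98545491]
 [  0.         497.33719696 197.10463893]
 [  0.           0.           1.        ]] [[-0.30552864  0.64642269 -0.69913515  1.32122488]
 [ 0.95195551  0.19132407 -0.23911465  0.24763451]
 [-0.02080775 -0.73860193 -0.67382062  0.78614257]
 [ 0.          0.          0.          1.        ]]
```

View pics/top0.png

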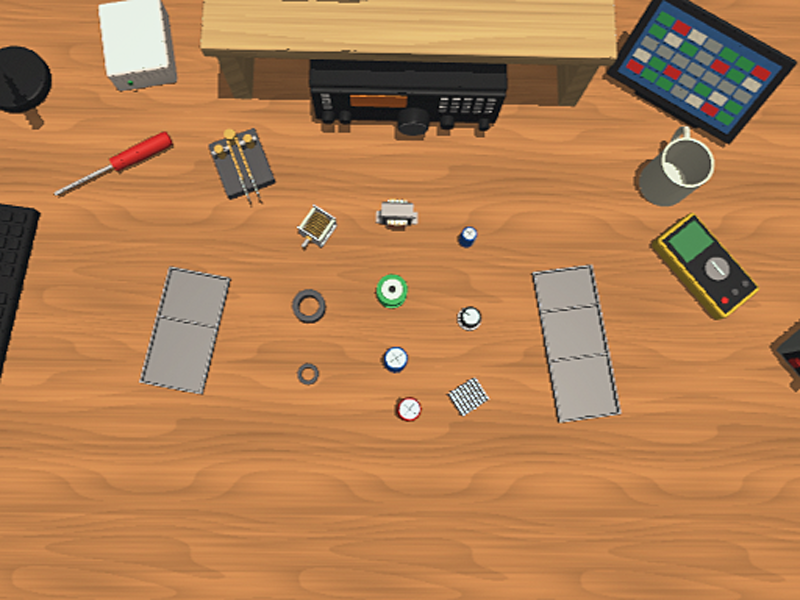

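View pics/scene0.png

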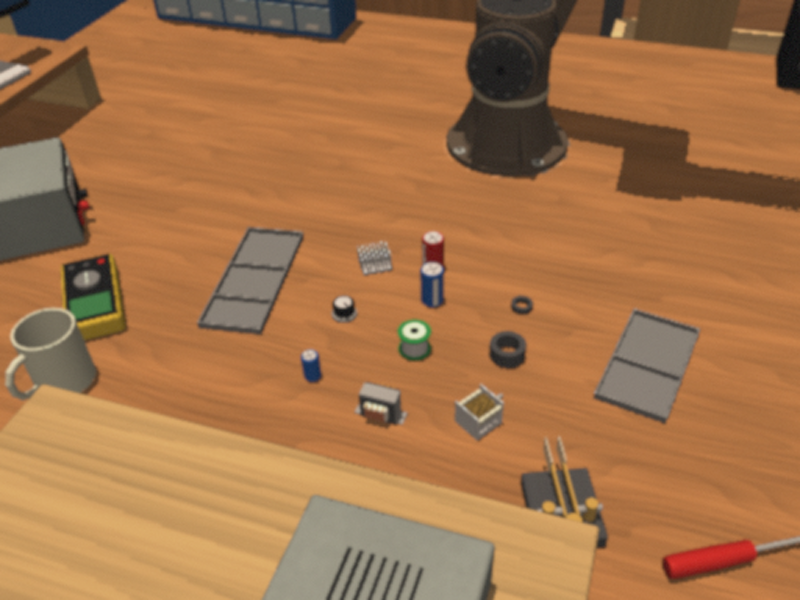

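Top view (800x600 px): the candidates are blue cans at (396,359), larger, and (468,237), smaller, and a red can at (409,409). The larger blue one fits cap_large. Of the rings at (309,306) and (308,374), the first is core_large. The green spool (391,291) and the knob (469,318) are distractors. The transformer is at (397,214), the tuning cap at (318,228) with its spindle to the lower left, and the heat sink at (468,397). The trays are at (185,330) and (576,343), with their largest bays nearest the robot.

```bash
cat > h.py <<'E'
import numpy as np,cv2
def cloud(c):
    d=c["range_z"];K=c["camera_matrix"];v,u=np.mgrid[:d.shape[0],:d.shape[1]]
    P=np.stack([(u-K[0,2])/K[0,0]*d,(v-K[1,2])/K[1,1]*d,d],-1)
    W=P@c["T"][:3,:3].T+c["T"][:3,3];W[d<=0]=np.nan;return W
def proj(c,p):
    q=c["T"][:3,:3].T@(np.array(p)-c["T"][:3,3]);q=c["camera_matrix"]@q;return q[:2]/q[2]
def pix2plane(c,uv,z):
    r=c["T"][:3,:3]@np.linalg.inv(c["camera_matrix"])@np.array([uv[0],uv[1],1.]);o=c["T"][:3,3];return o+r*(z-o[2])/r[2]
E
python3 - <<'E'
from h import *
c=dict(np.load("top0.npz"));W=cloud(c)
d=W[:,:,2];print("desk z",np.nanmedian(d[250:300,60:400]))
m=((d>0.006)&(W[...,0]>.25)&(W[...,0]<.78)&(abs(W[...,1])<.45)).astype(np.uint8)
n,l,s,ce=cv2.connectedComponentsWithStats(m)
for i in range(1,n):
    if s[i,4]<25:continue
    p=W[l==i];h=np.nanpercentile(p[:,2],95)
    t=p[p[:,2]>(h-.006)]
    r=cv2.minAreaRect((t[:,:2]*1000).astype(np.float32))
    print(np.round(ce[i]*800/512),s[i,4],"h %.3f"%h,"rect",np.round(r[0]),np.round(r[1]),round(r[2],1),"med",np.round(np.median(t[:,:2],0)*1000), 'R %.3f'%np.hypot(*r[0]))
f=c["frame"][115:280,80:410,::-1]
cv2.imwrite("pics/crop0.png",cv2.resize(f,None,fx=2.4,fy=2.4,interpolation=cv2.INTER_CUBIC))
E
```

```text
desk z 0.0005835306623320768
[662. 186.] 506 h 0.096 rect [ 755. -421.] [60. 15.] 50.2 med [ 751. -417.] R 864.334
[244. 181.] 498 h 0.051 rect [754. 228.] [60. 18.] 22.5 med [754. 228.] R 788.108
[396. 213.] 332 h 0.044 rect [713.  -5.] [48. 27.] 87.1 med [712.  -4.] R 712.576
[315. 226.] 378 h 0.041 rect [690. 119.] [40. 45.] 57.7 med [690. 119.] R 699.808
[669. 247.] 358 h 0.039 rect [ 666. -434.] [31. 65.] 89.9 med [ 669. -440.] R 794.827
[467. 236.] 113 h 0.044 rect [ 677. -117.] [21. 23.] 48.0 med [ 677. -118.] R 686.692
[574. 339.] 623 h 0.015 rect [ 515. -287.] [237.  97.] 8.7 med [ 508. -289.] R 589.293
[184. 326.] 533 h 0.015 rect [525. 318.] [ 97. 184.] 79.8 med [534. 315.] R 613.585
[391. 289.] 308 h 0.040 rect [587.   1.] [45. 43.] 0.4 med [588.   1.] R 587.292
[308. 306.] 253 h 0.028 rect [563. 128.] [49. 48.] 0.9 med [563. 129.] R 577.634
[468. 318.] 176 h 0.029 rect [ 549. -120.] [29. 31.] 88.5 med [ 550. -120.] R 561.951
[394. 359.] 200 h 0.063 rect [480.  -7.] [32. 32.] 89.9 med [480.  -7.] R 480.168
[306. 374.] 94 h 0.015 rect [459. 127.] [29. 31.] 1.8 med [458. 127.] R 476.225
[467. 396.] 325 h 0.033 rect [ 428. -117.] [39. 47.] 33.0 med [ 428. -118.] R 443.364
[408. 409.] 193 h 0.064 rect [407. -26.] [34. 32.] 0.2 med [408. -26.] R 407.684
```

View pics/crop0.png

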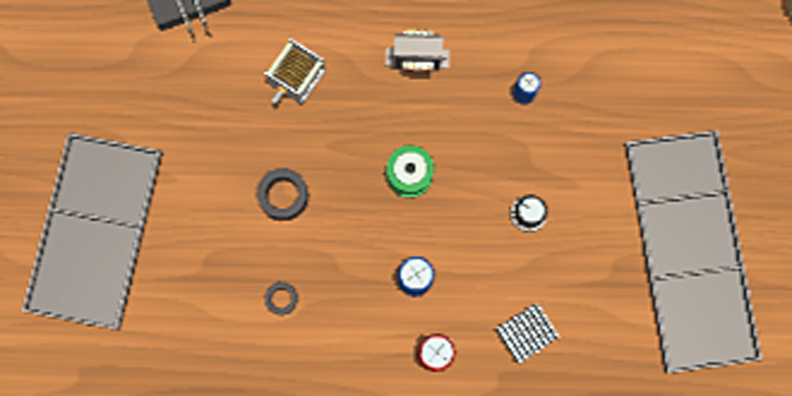

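In the crop, the red can is at (437,352), the blue cap_large at (415,274), core_large at (282,194) and core_small at (281,297). The tuning cap's spindle at (277,100) points toward the lower left (about 148° in the world). This confirms the identities. I start with the tuning cap: turn to yaw -32.3°, then travel.

Request:
apply_moves(
  targets=[
    [1,0,0,0,0,0,0.06],
    [1,0,0,0,0,0,0.06],
    [1,0,0,0,0,0,0.06],
    [1,0.0355,0.0089,0,0,0,0],
    [1,0.0355,0.0089,0,0,0,0],
    [1,0.0355,0.0089,0,0,0,0],
    [1,0.0355,0.0089,0,0,0,0],
    [1,0.0355,0.0089,0,0,0,0],
    [1,0.0355,0.0089,0,0,0,0],
    [1,0.0355,0.0089,0,0,0,0],
    [1,0.0355,0.0089,0,0,0,0],
    [1,0.0355,0.0089,0,0,0,0],
    [1,0.0355,0.0089,0,0,0,0],
    [1,0.0355,0.0089,0,0,0,0],
    [1,0.0355,0.0089,0,0,0,0],
    [1,0.0355,0.0089,0,0,0,0],
    [1,0.0355,0.0089,0,0,0,0],
    [1,0.0355,0.0089,0,0,0,0],
    [1,0.0355,0.0089,0,0,0,0],
    [1,0.0355,0.0089,0,0,0,0],
  ],
  newtons=30,
)

```text
time_s: 1.77
tcp_pos: [0.617, 0.1973, 0.2452]
eef_rot: [180.0, 0.0, -32.2]
contact_force: [0.1, 0.3, 0.4]
gripper_width: 0.0873
gripper_force: 0.0
```

Request:
apply_moves(
  targets=[
    [1,0.0355,0.0089,0,0,0,0],
    [1,0.0355,0.0089,0,0,0,0],
    [1,0.0355,0.0089,0,0,0,0],
    [1,0,0,0,0,0,0],
    [1,0,0,0,0,0,0],
  ],
)

```text
time_s: 2.18
tcp_pos: [0.6927, 0.1175, 0.244]
eef_rot: [179.9, 0.1, -32.4]
contact_force: [0.2, -0.2, -0.1]
gripper_width: 0.0874
gripper_force: 0.0
```

```bash
cat >> h.py <<'E'
def see(name,tag,box,zmin):
    from plant import capture
    c=capture(name);W=cloud(c);d=W[...,2]
    cv2.imwrite(f"pics/{tag}.png",c["frame"][:,:,::-1])
    m=((d>zmin)&(d<.1)&(W[...,0]>box[0])&(W[...,0]<box[1])&(W[...,1]>box[2])&(W[...,1]<box[3])).astype(np.uint8)
    n,l,s,ce=cv2.connectedComponentsWithStats(m)
    for i in range(1,n):
        if s[i,4]<100:continue
        p=W[l==i];h=np.percentile(p[:,2],95);t=p[p[:,2]>h-.006]
        r=cv2.minAreaRect((t[:,:2]*1000).astype(np.float32))
        print(name,np.round(ce[i]),s[i,4],"h %.4f"%h,np.round(r[0],1),np.round(r[1],1),round(r[2],1),"med",np.round(np.median(t[:,:2],0)*1000,1))
    return c,W
E
python3 - <<'E'
from h import *
c,W=see("wrist","w1",(.45,.8,-.1,.25),.008)
print(np.nanpercentile(W[...,2],[5,20,50]))
c,W=see("scene","s1",(.4,.8,-.15,.2),.008)
E
```

```text
wrist [340.  95.] 1760 h 0.0415 [708.1  -7.3] [49.5 26.3] 89.0 med [708.7  -7.3]
wrist [144. 161.] 2671 h 0.0505 [759.9 230.3] [79.9 19.7] 22.8 med [746.8 226.4]
wrist [256. 172.] 1506 h 0.0396 [685.6 117.6] [41.4 45.5] 57.1 med [684.1 117.7]
wrist [384. 190.] 1298 h 0.0374 [583.7  -1.3] [47.8 46.5] 56.5 med [584.1  -1. ]
wrist [301. 251.] 956 h 0.0259 [559.  126.3] [50.2 49.3] 9.5 med [560.1 126.2]
[-0.00130256 -0.00048396  0.00081265]
scene [276. 173.] 569 h 0.0618 [449. -19.] [104.5  32.1] 17.3 med [475.8 -17. ]
scene [239. 164.] 265 h 0.0317 [ 429.7 -120.4] [43.4 46. ] 32.1 med [ 430.9 -120.6]
scene [219. 197.] 180 h 0.0275 [ 552.3 -125.3] [32.3 30.1] 22.2 med [ 552.5 -124.8]
scene [264. 215.] 372 h 0.0389 [589.5  -2.4] [46.6 45.6] 18.5 med [589.2  -3. ]
scene [324. 223.] 381 h 0.0271 [564.8 125. ] [50.  49.9] 87.6 med [566.3 125.1]
scene [198. 233.] 193 h 0.0422 [ 678.1 -121.3] [23.  23.9] 61.5 med [ 679.2 -121.1]
scene [242. 257.] 550 h 0.0430 [713.5  -9.4] [49.3 30.1] 88.9 med [715.4  -8.7]
scene [306. 262.] 625 h 0.0404 [690.7 115.5] [42.5 47.5] 58.0 med [690.1 115.7]
```

View pics/w1.png

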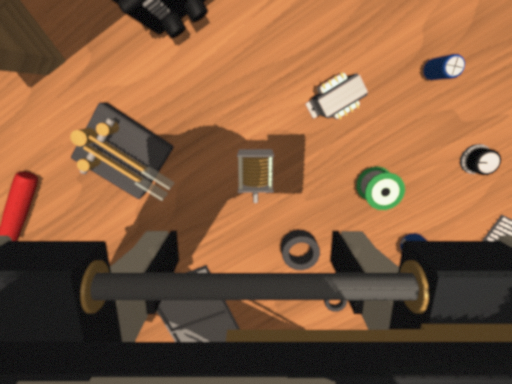

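The wrist view shows the tuning cap at (256,172) between the jaws, spindle at (256,197). Combining the three cameras shifts the top-view positions by about (-1,-2.5) mm. I descend and grip.

Request:
apply_moves(
  targets=[
    [1,0,0.003,0.035,0,0,0],
    [1,0,0,0.035,0,0,0],
    [1,0,0,0.035,0,0,0],
    [1,0,0,0.035,0,0,0],
    [1,0,0,0.035,0,0,0],
    [1,0,0,0.025,0,0,0],
    [1,0,0,0.013,0,0,0],
    [1,0,0,0,0,0,0],
    [0.3,0,0,0,0,0,0],
    [0.3,0,0,0,0,0,0],
    [0.3,0,0,0,0,0,0],
    [0.3,0,0,0,0,0,0],
    [0.3,0,0,0,0,0,0],
    [0.3,0,0,0,0,0,0],
    [0.3,0,0,0,0,0,0],
    [0.3,0,0,0,0,0,0],
  ],
  newtons=30,
)

```text
time_s: 3.62
tcp_pos: [0.6905, 0.1169, 0.0329]
eef_rot: [-180.0, -0.0, -32.2]
contact_force: [-0.5, 0.2, 1.9]
gripper_width: 0.042
gripper_force: 30.0
```

Request:
apply_moves(
  targets=[
    [0.3,0,0,-0.01,0,0,0],
    [0.3,0,0,-0.03,0,0,0],
    [0.3,0,0,-0.03,0,0,-0.0614],
    [0.3,0,0,-0.03,0,0,-0.0614],
    [0.3,0,0,-0.02,0,0,-0.0614],
    [0.3,0,0,0,0,0,-0.0614],
    [0.3,-0.0257,-0.0185,0,0,0,0],
    [0.3,-0.0257,-0.0185,0,0,0,0],
    [0.3,-0.0257,-0.0185,0,0,0,0],
    [0.3,-0.0257,-0.0185,0,0,0,0],
    [0.3,-0.0257,-0.0185,0,0,0,0],
    [0.3,-0.0257,-0.0185,0,0,0,0],
    [0.3,-0.0257,-0.0185,0,0,0,0],
    [0.3,-0.0257,-0.0185,0,0,0,0],
    [0.3,-0.0257,-0.0185,0,0,0,0],
    [0.3,0,0,0,0,0,0],
    [0.3,0,0,0,0,0,0],
  ],
)

```text
time_s: 5.03
tcp_pos: [0.4909, 0.3228, 0.1533]
eef_rot: [-180.0, -0.0, -10.0]
contact_force: [0.0, 0.1, -2.2]
gripper_width: 0.0417
gripper_force: 30.0
```

Run:
```python
from h import *
c,W=see("scene","s2",(.35,.65,.2,.42),.008)
import cv2
cv2.imwrite("pics/s2c.png",cv2.resize(c["frame"][150:300,300:470,::-1],None,fx=4,fy=4,interpolation=cv2.INTER_CUBIC))
```

```text
scene [413. 234.] 489 h 0.0142 [525.8 313.4] [ 96.1 189.4] 80.0 med [539.6 309.6]
```

View pics/s2c.png

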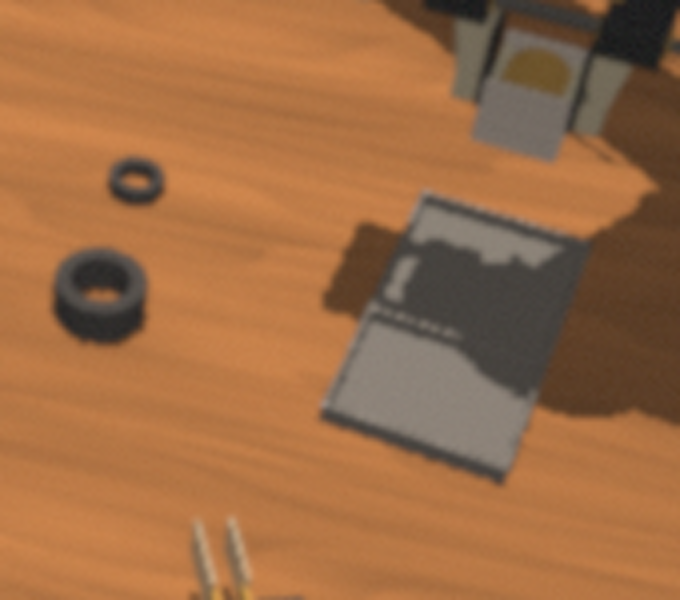

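The cropped scene view shows the capacitor at (540,90) held level, above the larger bay around (480,270). I lower it slowly.

Request:
apply_moves(
  targets=[
    [0.3,0,0,0.03,0,0,0],
    [0.3,0,0,0.03,0,0,0],
    [0.3,0,0,0.025,0,0,0],
    [0.3,0,0,0.015,0,0,0],
    [0.3,0,0,0.008,0,0,0],
    [0.3,0,0,0.004,0,0,0],
    [0.3,0,0,0.002,0,0,0],
    [0.3,0,0,0.002,0,0,0],
    [0.3,0,0,0.0005,0,0,0],
    [0.3,0,0,0,0,0,0],
    [0.3,0,0,0,0,0,0],
  ],
)

```text
time_s: 6.0
tcp_pos: [0.4924, 0.3219, 0.0369]
eef_rot: [-179.9, -0.0, -10.1]
contact_force: [-1.0, 0.5, -1.1]
gripper_width: 0.0418
gripper_force: 30.0
```

Request:
apply_moves(
  targets=[
    [0.3,0,0,0.0007,0,0,0],
    [0.3,0,0,0,0,0,0],
    [0.6,0,0,0,0,0,0],
    [0.6,0,0,0,0,0,0],
    [0.75,0,0,0,0,0,0],
    [0.75,0,0,0,0,0,0],
    [0.75,0,0,-0.02,0,0,0],
    [0.75,0,0,-0.03,0,0,0],
    [0.75,0,0,-0.035,0,0,0],
    [0.75,0,0,-0.035,0,0,0],
    [0.75,0,0,0,0,0,0],
  ],
)

```text
time_s: 6.92
tcp_pos: [0.495, 0.3241, 0.1629]
eef_rot: [-179.5, -0.4, -10.0]
contact_force: [1.4, 1.5, 1.2]
gripper_width: 0.0658
gripper_force: 0.0
```

Run:
```python
from h import *
from plant import *
c,W=see("top","t3",(.35,.65,.2,.42),.016)
c,W=see("scene","s3",(.35,.65,.2,.42),.016)
s=get_state();print(s["tcp_pos"],s["eef_rot"],s["contact_force"],s["gripper_width"])
cv2.imwrite("pics/s3c.png",cv2.resize(c["frame"][100:300,300:500,::-1],None,fx=3,fy=3,interpolation=cv2.INTER_CUBIC))
```

```text
scene [420. 214.] 471 h 0.0430 [491.9 318.9] [40.8 50.5] 78.9 med [490.9 318.4]
[0.49265613 0.32229893 0.15732676] [-1.79791995e+02 -1.10334790e-01 -1.01257193e+01] [ 0.18329195  0.69962288 -0.97189146] 0.0656937956303358
```

View pics/s3c.png

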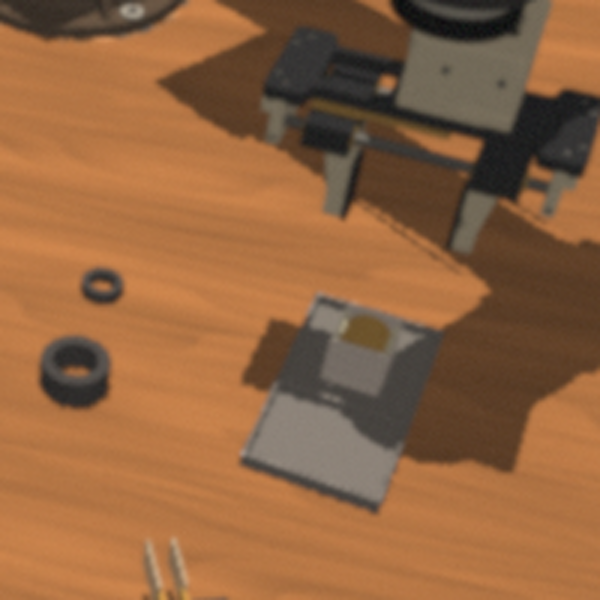

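The capacitor stands flat in the larger bay, at (362,350) in the crop. Next is core_large.

Request:
apply_moves(
  targets=[
    [0.9,0.015,0.0257,0,0,0,0],
    [0.9,0.015,0.0257,0,0,0,0],
    [0.9,0.015,0.0257,0,0,0,0],
    [0.9,0.015,0.0257,0,0,0,0],
    [0.9,0.015,0.0257,0,0,0,0],
    [0.9,0.015,0.0257,0,0,0,0],
    [0.9,0.015,0.0257,0,0,0,0],
    [0.9,0,0,0.03,0,0,0],
    [0.9,0,0,0.035,0,0,0],
    [0.9,0,0,0.03,0,0,0],
    [0.9,0,0,0.02,0,0,0],
    [0.9,0,0,0.01,0,0,0],
    [0.9,0,0,0,0,0,0],
    [0.4,0,0,0,0,0,0],
    [0.4,0,0,0,0,0,0],
    [0.4,0,0,0,0,0,0],
    [0.4,0,0,0,0,0,0],
    [0.4,0,0,0,0,0,0],
    [0.4,0,0,0,0,0,0],
    [0.4,0,0,0,0,0,0],
  ],
  newtons=35,
)

```text
time_s: 8.68
tcp_pos: [0.5643, 0.1263, 0.0314]
eef_rot: [-179.9, -0.1, -10.1]
contact_force: [-1.7, 1.0, 7.4]
gripper_width: 0.0492
gripper_force: 34.9
```

Request:
apply_moves(
  targets=[
    [0.4,0,0,-0.005,0,0,0],
    [0.4,0,0,-0.01,0,0,0],
    [0.4,0,0,0,0,0,0],
    [0.4,0,0,0,0,0,0],
  ],
)

```text
time_s: 9.02
tcp_pos: [0.5642, 0.1262, 0.0462]
eef_rot: [-179.9, -0.1, -10.1]
contact_force: [-0.1, 0.2, -1.8]
gripper_width: 0.0493
gripper_force: 34.9
```

Run:
```python
from h import *
from plant import *
c,W=see("scene","s4",(.5,.62,.06,.19),.012)
s=get_state();print(s["tcp_pos"],s["eef_rot"],s["contact_force"],s["gripper_width"])
cv2.imwrite("pics/s4c.png",cv2.resize(c["frame"][150:260,260:390,::-1],None,fx=5,fy=5,interpolation=cv2.INTER_CUBIC))
```

```text
scene [322. 216.] 735 h 0.0735 [585.5 125.5] [97.2 40.3] 80.1 med [572.1  94.5]
[0.56389193 0.12602321 0.04572818] [-1.79968633e+02 -2.94143370e-02 -1.01343665e+01] [-0.45884745  0.03571588 -1.25037133] 0.049067617591078735
```

View pics/s4c.png

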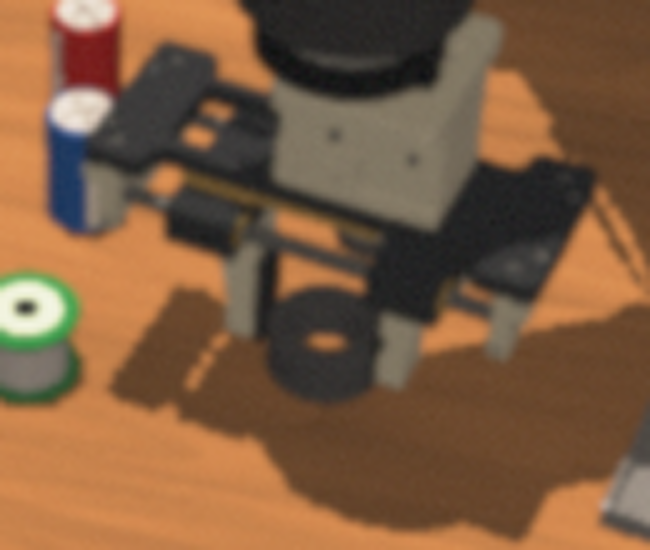

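The crop shows the core at (325,345) hanging tilted in the jaws, with its hole foreshortened. I put it back down and measure again.

Request:
apply_moves(
  targets=[
    [0.4,0,0,0.008,0,0,0],
    [0.4,0,0,0.004,0,0,0],
    [0.4,0,0,0.002,0,0,0],
    [0.4,0,0,0.001,0,0,0],
    [0.4,0,0,0,0,0,0],
    [0.6,0,0,0,0,0,0],
    [0.8,0,0,0,0,0,0],
    [0.9,0,0,0,0,0,0],
    [0.9,0,0,0,0,0,0],
    [0.9,0,0,-0.02,0,0,0],
    [0.9,0,0,-0.03,0,0,0],
    [0.9,0,0,-0.03,0,0,0],
    [0.9,0,0,-0.03,0,0,0],
    [0.9,0,0,-0.015,0,0,0],
    [0.9,0,0,0,0,0,0],
  ],
)

```text
time_s: 10.32
tcp_pos: [0.5659, 0.1268, 0.1593]
eef_rot: [-179.8, -0.3, -10.1]
contact_force: [0.4, 0.4, 0.2]
gripper_width: 0.0795
gripper_force: 0.0
```

Run:
```python
from h import *
from plant import *
c,W=see("wrist","w5",(.5,.64,.06,.19),.012)
c,W=see("scene","s5",(.5,.64,.06,.19),.012)
for _ in range(1):
    s=get_state();print(s["tcp_pos"],s["eef_rot"],s["contact_force"],s["gripper_width"])
```

```text
wrist [257. 193.] 1539 h 0.0257 [557.7 125.4] [50.  49.7] 13.8 med [559. 125.]
scene [324. 222.] 338 h 0.0273 [564.3 123.9] [50.1 48.7] 19.8 med [563.8 124.8]
[0.56388    0.12610681 0.15559808] [-1.79947110e+02 -3.74835984e-02 -1.01394263e+01] [-0.09735155 -0.35903863  1.01185431] 0.07889897384223488
```

The wrist camera, tied to the tool, puts the core about 5 mm nearer the robot than the TCP, which explains the tilt. I centre and regrip.

Request:
apply_moves(
  targets=[
    [0.9,-0.0055,0.001,0,0,0,0],
    [0.9,0,0,0.03,0,0,0],
    [0.9,0,0,0.035,0,0,0],
    [0.9,0,0,0.03,0,0,0],
    [0.9,0,0,0.02,0,0,0],
    [0.9,0,0,0.0108,0,0,0],
    [0.9,0,0,0,0,0,0],
    [0.4,0,0,0,0,0,0],
    [0.4,0,0,0,0,0,0],
    [0.4,0,0,0,0,0,0],
    [0.4,0,0,0,0,0,0],
    [0.4,0,0,0,0,0,0],
    [0.4,0,0,0,0,0,0],
    [0.4,0,0,-0.005,0,0,0],
    [0.4,0,0,-0.01,0,0,0],
    [0.4,0,0,0,0,0,0],
    [0.4,0,0,0,0,0,0],
  ],
)

```text
time_s: 11.83
tcp_pos: [0.5587, 0.1262, 0.0455]
eef_rot: [-179.9, -0.1, -10.1]
contact_force: [-0.7, -0.3, -1.2]
gripper_width: 0.0496
gripper_force: 35.0
```

Run:
```python
from h import *
from plant import *
c,W=see("scene","s6",(.5,.62,.06,.19),.012)
s=get_state();print(s["tcp_pos"],s["eef_rot"],s["contact_force"],s["gripper_width"])
cv2.imwrite("pics/s6c.png",cv2.resize(c["frame"][150:260,260:390,::-1],None,fx=5,fy=5,interpolation=cv2.INTER_CUBIC))
```

```text
scene [323. 215.] 755 h 0.0732 [579.  127.3] [101.8  43.3] 80.2 med [566.6  93.6]
[0.55831657 0.12604918 0.04495722] [-1.79965799e+02 -3.06629134e-02 -1.01320100e+01] [ 0.14880613 -0.11891886 -1.52192419] 0.04976801296039328
```

View pics/s6c.png

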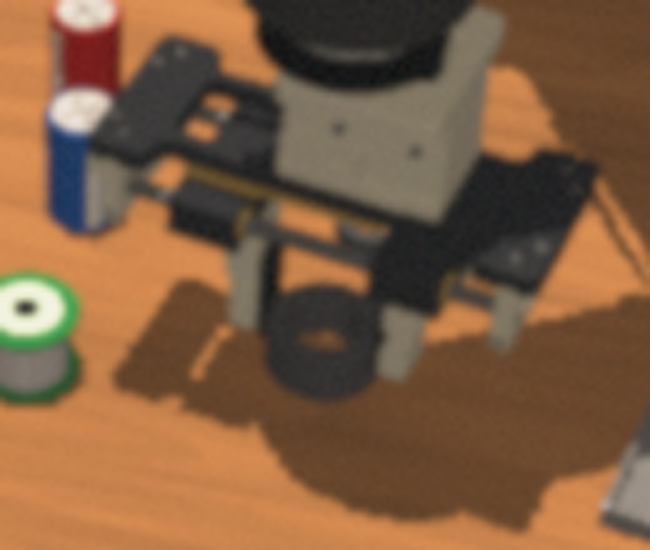

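The core hangs nearly level now. I lift, travel over tray2's smaller bay, and check with the wrist camera.

Request:
apply_moves(
  targets=[
    [0.4,0,0,-0.02,0,0,0],
    [0.4,0,0,-0.03,0,0,0],
    [0.4,0,0,-0.03,0,0,0],
    [0.4,0,0,-0.03,0,0,0],
    [0.4,-0.0027,-0.0257,0,0,0,0],
    [0.4,-0.0027,-0.0257,0,0,0,0],
    [0.4,-0.0027,-0.0257,0,0,0,0],
    [0.4,-0.0027,-0.0257,0,0,0,0],
    [0.4,-0.0027,-0.0257,0,0,0,0],
    [0.4,-0.0027,-0.0257,0,0,0,0],
    [0.4,-0.0027,-0.0257,0,0,0,0],
    [0.4,0,0,0,0,0,0],
    [0.4,0,0,0,0,0,0],
    [0.4,0,0,0,0,0,0],
  ],
)

```text
time_s: 13.05
tcp_pos: [0.5707, 0.3059, 0.1538]
eef_rot: [179.9, 0.1, -10.1]
contact_force: [-0.7, 0.1, -1.2]
gripper_width: 0.0494
gripper_force: 35.0
```

Run:
```python
from h import *
from plant import *
c,W=see("wrist","w7",(.38,.68,.2,.42),.006)
np.savez("w7.npz",**c)
s=get_state();print(s["tcp_pos"],s["eef_rot"],s["contact_force"],s["gripper_width"])
# predicted tray corner pixels (world from top, corrected)
ctr=np.array([.524,.3155]);a=np.radians(-10.2);u=np.array([np.cos(a),np.sin(a)]);v=np.array([-u[1],u[0]])
for sx in(-.092,.004+.0085,.092):
  for sy in(-.048,.048):print(sx,sy,np.round(proj(c,[*(ctr+sx*u+sy*v),.012])))
```

```text
wrist [251. 172.] 1149 h 0.0127 [565.1 308.2] [96.2 94.1] 79.9 med [591.  302.5]
wrist [253. 248.] 696 h 0.0413 [508.4 315.3] [30.2  2.4] 80.0 med [508.6 315.4]
wrist [253. 305.] 533 h 0.0132 [440.7 329.9] [95.7 23.1] 79.2 med [432.8 329.9]
[0.57082033 0.30554621 0.15407949] [ 1.79948676e+02  4.64754142e-02 -1.01467661e+01] [-0.36105681 -0.60144755 -2.21085904] 0.049520979576509
-0.092 -0.048 [296. 306.]
-0.092 0.048 [208. 306.]
0.0125 -0.048 [300. 217.]
0.0125 0.048 [204. 217.]
0.092 -0.048 [304. 137.]
0.092 0.048 [199. 137.]
```

View pics/w7.png

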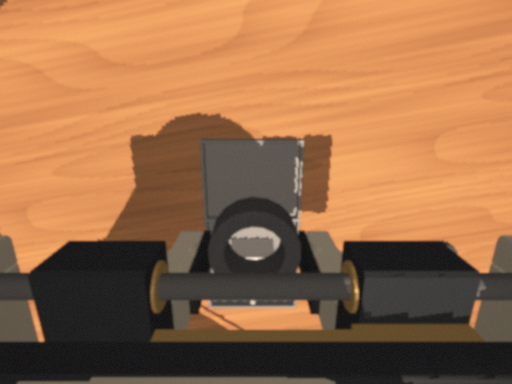

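The wrist view shows the tray's far edge at row 139 and its sides at columns 202–302; the core at (255,240) is centred to about 1.5 mm. I lower it.

Request:
apply_moves(
  targets=[
    [0.4,0,-0.0015,0.03,0,0,0],
    [0.4,0,0,0.035,0,0,0],
    [0.4,0,0,0.03,0,0,0],
    [0.4,0,0,0.015,0,0,0],
    [0.4,0,0,0.006,0,0,0],
    [0.4,0,0,0.003,0,0,0],
    [0.4,0,0,0.002,0,0,0],
    [0.4,0,0,0.0005,0,0,0],
    [0.4,0,0,0,0,0,0],
    [0.4,0,0,0,0,0,0],
  ],
)

```text
time_s: 13.93
tcp_pos: [0.5721, 0.3083, 0.0344]
eef_rot: [-179.9, -0.1, -10.1]
contact_force: [0.3, 0.5, -1.7]
gripper_width: 0.0493
gripper_force: 35.0
```

Request:
apply_moves(
  targets=[
    [0.4,0,0,0.0005,0,0,0],
    [0.4,0,0,0,0,0,0],
    [0.65,0,0,0,0,0,0],
    [0.65,0,0,0,0,0,0],
    [0.75,0,0,0,0,0,0],
    [0.75,0,0,0,0,0,0],
    [0.75,0,0,-0.02,0,0,0],
    [0.75,0,0,-0.03,0,0,0],
    [0.75,0,0,-0.035,0,0,0],
    [0.75,0,0,-0.035,0,0,0],
    [0.75,0,0,0,0,0,0],
    [0.75,0,0,0,0,0,0],
  ],
)

```text
time_s: 14.93
tcp_pos: [0.5726, 0.3088, 0.1554]
eef_rot: [-179.8, -0.2, -10.1]
contact_force: [0.1, 0.1, -1.2]
gripper_width: 0.0657
gripper_force: 0.0
```

Run:
```python
from h import *
from plant import *
c,W=see("wrist","w8",(.38,.68,.2,.42),.016)
c,W=see("scene","s8",(.38,.68,.2,.42),.016)
c,W=see("scene","s8",(.38,.68,.2,.42),.007)
s=get_state();print(s["tcp_pos"],s["eef_rot"],s["contact_force"],s["gripper_width"])
```

```text
wrist [256. 188.] 1590 h 0.0288 [571.  307.4] [49.6 50.1] 44.2 med [572.1 306.9]
wrist [256. 259.] 1151 h 0.0425 [501.5 319.3] [41.3 17.4] 80.1 med [505.8 319.1]
scene [420. 214.] 474 h 0.0429 [492.1 319.2] [40.6 50.7] 79.0 med [493.2 318.9]
scene [409. 243.] 370 h 0.0301 [576.4 304.5] [49.6 50.5] 82.7 med [579.4 304.6]
scene [414. 232.] 1462 h 0.0409 [492.6 319. ] [41.8 50.6] 79.6 med [490.7 318.8]
[0.57086184 0.30738629 0.15141429] [ 1.79928154e+02  7.43569656e-02 -1.01394106e+01] [ 0.0223832  -0.89217761 -0.46306126] 0.06594730902345057
```

The core is flat in its bay, 28 mm high. Next, the transformer.

Request:
apply_moves(
  targets=[
    [0.95,0,0,0,0,0,-0.048],
    [0.95,0,0,0,0,0,-0.048],
    [0.95,0.0133,0.0283,0,0,0,0],
    [0.95,0.0133,0.0283,0,0,0,0],
    [0.95,0.0133,0.0283,0,0,0,0],
    [0.95,0.0133,0.0283,0,0,0,0],
    [0.95,0.0133,0.0283,0,0,0,0],
    [0.95,0.0133,0.0283,0,0,0,0],
    [0.95,0.0133,0.0283,0,0,0,0],
    [0.95,0.0133,0.0283,0,0,0,0],
    [0.95,0.0133,0.0283,0,0,0,0],
    [0.95,0.0133,0.0283,0,0,0,0],
    [0.95,0.0133,0.0283,0,0,0,0],
    [0.95,0,0,0,0,0,0],
    [0.95,0,0,0,0,0,0],
    [0.95,0,0,0,0,0,0],
  ],
  newtons=45,
)

```text
time_s: 16.42
tcp_pos: [0.709, -0.0075, 0.1508]
eef_rot: [180.0, 0.1, -1.5]
contact_force: [0.3, 0.4, -0.6]
gripper_width: 0.0832
gripper_force: 0.0
```

Run:
```python
from h import *
from plant import *
c,W=see("wrist","w9",(.64,.77,-.08,.07),.03)
s=get_state();print(s["tcp_pos"],s["eef_rot"],s["contact_force"],s["gripper_width"])
```

```text
wrist [254. 190.] 2161 h 0.0414 [708.8  -7.6] [49.4 26.2] 88.2 med [709.7  -7.8]
[ 0.70902805 -0.0068204   0.15129821] [ 1.79979839e+02  1.12006288e-01 -1.48188287e+00] [0.62262433 0.07938313 0.38653977] 0.08329989510588326
```

Request:
apply_moves(
  targets=[
    [0.95,0,0,0.035,0,0,0],
    [0.95,0,0,0.035,0,0,0],
    [0.95,0,0,0.025,0,0,0],
    [0.95,0,0,0.015,0,0,0],
    [0.95,0,0,0.01,0,0,0],
    [0.95,0,0,0,0,0,0],
    [0.4,0,0,0,0,0,0],
    [0.4,0,0,0,0,0,0],
    [0.4,0,0,0,0,0,0],
    [0.4,0,0,0,0,0,0],
    [0.4,0,0,0,0,0,0],
    [0.4,0,0,0,0,0,0],
    [0.4,0,0,0,0,0,0],
    [0.4,0,0,0,0,0,0],
  ],
)

```text
time_s: 17.63
tcp_pos: [0.7099, -0.0071, 0.0332]
eef_rot: [-180.0, -0.0, -1.5]
contact_force: [-1.0, 0.5, 5.4]
gripper_width: 0.048
gripper_force: 45.0
```

Request:
apply_moves(
  targets=[
    [0.4,0,0,-0.01,0,0,0],
    [0.4,0,0,-0.03,0,0,0],
    [0.4,0,0,-0.03,0,0,0],
    [0.4,0,0,-0.03,0,0,-0.0567],
    [0.4,0,0,-0.02,0,0,-0.0567],
    [0.4,-0.0238,0.0191,0,0,0,0],
    [0.4,-0.0238,0.0191,0,0,0,0],
    [0.4,-0.0238,0.0191,0,0,0,0],
    [0.4,-0.0238,0.0191,0,0,0,0],
    [0.4,-0.0238,0.0191,0,0,0,0],
    [0.4,-0.0238,0.0191,0,0,0,0],
    [0.4,-0.0238,0.0191,0,0,0,0],
    [0.4,-0.0238,0.0191,0,0,0,0],
    [0.4,-0.0238,0.0191,0,0,0,0],
    [0.4,-0.0238,0.0191,0,0,0,0],
    [0.4,-0.0238,0.0191,0,0,0,0],
    [0.4,-0.0238,0.0191,0,0,0,0],
    [0.4,-0.0238,0.0191,0,0,0,0],
    [0.4,0,0,0,0,0,0],
    [0.4,0,0,0,0,0,0],
  ],
)

```text
time_s: 19.3
tcp_pos: [0.4399, -0.3004, 0.1527]
eef_rot: [-180.0, 0.0, 8.6]
contact_force: [0.6, 0.3, -3.0]
gripper_width: 0.0478
gripper_force: 45.0
```

Run:
```python
from h import *
from plant import *
c,W=see("wrist","w10",(.35,.7,-.4,-.18),.006)
s=get_state();print(s["tcp_pos"],s["eef_rot"],s["contact_force"],s["gripper_width"])
m=(W[...,2]>.007)&(W[...,2]<.02)
p=W[m];p=p[(abs(p[:,0]-.51)<.17)&(abs(p[:,1]+.289)<.07)]
a=np.radians(8.7);u=np.array([np.cos(a),np.sin(a)]);v=np.array([-u[1],u[0]])
q=(p[:,:2]-[.5105,-.289]);x=q@u*1e3;y=q@v*1e3
print("far edge x pct",np.percentile(x,[1,50,98,99.5]),"y",np.percentile(y,[.5,1,2,98,99,99.5]))
```

```text
wrist [253.  97.] 2737 h 0.0127 [ 497.7 -291.1] [191.2  96.4] 8.4 med [ 516.5 -286. ]
[ 0.44089376 -0.29985829  0.15278812] [-1.79990767e+02 -6.66990817e-03  8.62216848e+00] [ 0.30760654  0.35741098 -3.33362552] 0.047568740607436544
far edge x pct [-103.74369094    4.96850818   77.89025223   81.21885969] y [-48.19569357 -48.10446886 -47.90152881  47.51254569  47.71120932
  47.85631468]
```

View pics/w10.png

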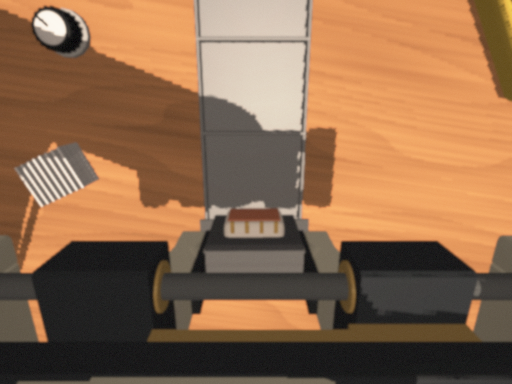

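The wrist view shows the dividers at rows 131 and 40 and the tray sides at columns 202–303; the transformer hangs level at (255,240). I check the x position from the dividers.

Run:
```python
from h import *
from plant import *
c=capture("wrist")
for r in(131,40):
    p=pix2plane(c,(253,r),.012);a=np.radians(8.7);u=np.array([np.cos(a),np.sin(a)]);print((p[:2]-[.5105,-.289])@u)
```

```text
-0.02089038334544384
0.05361883926429242
```

Request:
apply_moves(
  targets=[
    [0.4,0,0,0.03,0,0,0],
    [0.4,0,0,0.03,0,0,0],
    [0.4,0,0,0.025,0,0,0],
    [0.4,0,0,0.015,0,0,0],
    [0.4,0,0,0.008,0,0,0],
    [0.4,0,0,0.004,0,0,0],
    [0.4,0,0,0.002,0,0,0],
    [0.4,0,0,0.002,0,0,0],
    [0.4,0,0,0.0005,0,0,0],
    [0.4,0,0,0,0,0,0],
    [0.4,0,0,0,0,0,0],
  ],
)

```text
time_s: 20.32
tcp_pos: [0.4419, -0.2996, 0.0368]
eef_rot: [180.0, -0.1, 8.7]
contact_force: [-0.5, 1.3, -3.2]
gripper_width: 0.0477
gripper_force: 45.0
```

Request:
apply_moves(
  targets=[
    [0.4,0,0,0.0005,0,0,0],
    [0.4,0,0,0,0,0,0],
    [0.65,0,0,0,0,0,0],
    [0.65,0,0,0,0,0,0],
    [0.75,0,0,0,0,0,0],
    [0.75,0,0,0,0,0,0],
    [0.75,0,0,-0.02,0,0,0],
    [0.75,0,0,-0.03,0,0,0],
    [0.75,0,0,-0.035,0,0,0],
    [0.75,0,0,-0.035,0,0,0],
    [0.75,0,0,0,0,0,0],
    [0.75,0,0,0,0,0,0],
  ],
)

```text
time_s: 21.32
tcp_pos: [0.4428, -0.2999, 0.1581]
eef_rot: [179.9, -0.3, 8.7]
contact_force: [-0.6, 0.1, -0.7]
gripper_width: 0.0657
gripper_force: 0.0
```

Run:
```python
from h import *
from plant import *
c,W=see("wrist","w11",(.38,.68,-.4,-.2),.025)
s=get_state();print(s["tcp_pos"],s["eef_rot"],s["contact_force"],s["gripper_width"])
```

```text
wrist [254. 191.] 2251 h 0.0444 [ 440.8 -299.9] [26.  48.7] 8.9 med [ 441.6 -299.9]
[ 0.44175353 -0.29950199  0.15640008] [ 1.79964773e+02 -1.14532223e-01  8.70918779e+00] [ 0.47134292 -0.65300242 -0.43598155] 0.06580907037950771
```

Request:
apply_moves(
  targets=[
    [0.75,0.0078,-0.0283,0,0,0,0],
    [0.75,0.0078,-0.0283,0,0,0,0],
    [0.75,0.0078,-0.0283,0,0,0,0],
    [0.75,0.0078,-0.0283,0,0,0,0],
    [0.75,0.0078,-0.0283,0,0,0,0],
    [0.75,0.0078,-0.0283,0,0,0,0],
    [0.75,0.0078,-0.0283,0,0,0,0],
    [0.75,0.0078,-0.0283,0,0,0,0],
    [0.75,0.0078,-0.0283,0,0,0,0],
    [0.75,0.0078,-0.0283,0,0,0,0],
    [0.75,0,0,0,0,0,0],
    [0.75,0,0,0,0,0,0],
    [0.75,0,0,0,0,0,0],
  ],
  newtons=25,
)

```text
time_s: 22.45
tcp_pos: [0.4749, -0.0081, 0.1545]
eef_rot: [180.0, 0.1, 8.8]
contact_force: [0.1, 0.6, -0.1]
gripper_width: 0.0658
gripper_force: 0.0
```

Run:
```python
from h import *
from plant import *
c,W=see("wrist","w12",(.4,.55,-.15,.07),.02)
s=get_state();print(s["tcp_pos"],s["eef_rot"],s["contact_force"],s["gripper_width"])
```

```text
wrist [395. 134.] 752 h 0.0262 [ 539.2 -123.4] [21.5 33.1] 0.2 med [ 541.3 -121.9]
wrist [254. 192.] 1690 h 0.0611 [476.2  -7.8] [34.3 34.1] 38.7 med [477.5  -7.7]
wrist [263. 258.] 998 h 0.0606 [414.1 -26.6] [12.3 32.1] 8.4 med [414.1 -26.1]
[ 0.47500526 -0.00847375  0.15472538] [1.79979849e+02 1.07513835e-01 8.70877799e+00] [ 0.08128867 -0.05728102  0.32655501] 0.06568331584476454
```

View pics/w12.png

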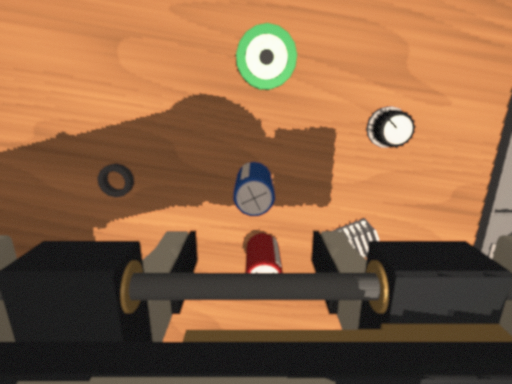

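The blue can at (254,192) is between the jaws, with the red one behind it at (263,258). This is the right one, so I grip it.

Request:
apply_moves(
  targets=[
    [0.75,0.001,-0.0007,0.03,0,0,0],
    [0.75,0,0,0.035,0,0,0],
    [0.75,0,0,0.025,0,0,0],
    [0.75,0,0,0.015,0,0,0],
    [0.75,0,0,0.005,0,0,0],
    [0.75,0,0,0,0,0,0],
    [0.3,0,0,0,0,0,0],
    [0.3,0,0,0,0,0,0],
    [0.3,0,0,0,0,0,0],
    [0.3,0,0,0,0,0,0],
    [0.3,0,0,0,0,0,0],
    [0.3,0,0,0,0,0,0],
    [0.3,0,0,0,0,0,0],
    [0.3,0,0,0,0,0,0],
  ],
)

```text
time_s: 23.67
tcp_pos: [0.477, -0.007, 0.0461]
eef_rot: [-180.0, -0.1, 8.7]
contact_force: [-1.1, -0.9, 6.2]
gripper_width: 0.0342
gripper_force: 25.0
```

Request:
apply_moves(
  targets=[
    [0.3,0,0,-0.01,0,0,0],
    [0.3,0,0,-0.03,0,0,0],
    [0.3,0,0,-0.03,0,0,0],
    [0.3,0,0,-0.03,0,0,0],
    [0.3,0,0,-0.03,0,0,0],
    [0.3,0.0077,0.0283,0,0,0,0],
    [0.3,0.0077,0.0283,0,0,0,0],
    [0.3,0.0077,0.0283,0,0,0,0],
    [0.3,0.0077,0.0283,0,0,0,0],
    [0.3,0.0077,0.0283,0,0,0,0],
    [0.3,0.0077,0.0283,0,0,0,0],
    [0.3,0.0077,0.0283,0,0,0,0],
    [0.3,0.0077,0.0283,0,0,0,0],
    [0.3,0.0077,0.0283,0,0,0,0],
    [0.3,0.0077,0.0283,0,0,0,0],
    [0.3,0,0,0,0,0,0],
    [0.3,0,0,0,0,0,0],
  ],
)

```text
time_s: 25.08
tcp_pos: [0.5952, -0.2764, 0.1741]
eef_rot: [-180.0, 0.1, 8.6]
contact_force: [-0.9, 0.7, -1.8]
gripper_width: 0.0341
gripper_force: 25.0
```

Run:
```python
from h import *
from plant import *
c=capture("wrist");W=cloud(c)
cv2.imwrite("pics/w13.png",c["frame"][:,:,::-1])
s=get_state();print(s["tcp_pos"],s["eef_rot"],s["contact_force"],s["gripper_width"])
m=(W[...,2]>.007)&(W[...,2]<.02)
p=W[m];p=p[(abs(p[:,0]-.51)<.17)&(abs(p[:,1]+.289)<.07)]
a=np.radians(8.7);u=np.array([np.cos(a),np.sin(a)]);v=np.array([-u[1],u[0]])
q=(p[:,:2]-[.5105,-.289]);x=q@u*1e3;y=q@v*1e3
print("x hist",*zip(*[h.astype(int) for h in np.histogram(x,np.arange(40,126,3))][::-1]) if 0 else np.percentile(x,[50,98,99.5]),"y",np.percentile(y[x>60],[1,99]))
t=((W[...,2]>.1)&(np.hypot(W[...,0]-.595,W[...,1]+.276)<.035));print(W[t].mean(0) if t.any() else None)
```

```text
[ 0.59497939 -0.27544317  0.1744207 ] [-1.79945028e+02  9.52380692e-02  8.63675750e+00] [-0.09260183  0.60402628 -1.57956396] 0.03414756865444245
x hist 75.9393254182345 117.82256580482427 117.94675931239378 y [-48.27067926  47.24244044]
[ 0.61426514 -0.27325574  0.22986541]
```

The tray's far edge is within 1 mm of the prediction, so I lower.

Request:
apply_moves(
  targets=[
    [0.3,0,0,0.03,0,0,0],
    [0.3,0,0,0.035,0,0,0],
    [0.3,0,0,0.03,0,0,0],
    [0.3,0,0,0.015,0,0,0],
    [0.3,0,0,0.008,0,0,0],
    [0.3,0,0,0.004,0,0,0],
    [0.3,0,0,0.002,0,0,0],
    [0.3,0,0,0.002,0,0,0],
    [0.3,0,0,0.0005,0,0,0],
    [0.3,0,0,0,0,0,0],
    [0.3,0,0,0.0005,0,0,0],
    [0.3,0,0,0,0,0,0],
  ],
)

```text
time_s: 26.13
tcp_pos: [0.5959, -0.2753, 0.0492]
eef_rot: [180.0, -0.1, 8.7]
contact_force: [-0.9, 0.1, 0.9]
gripper_width: 0.0339
gripper_force: 25.0
```

Request:
apply_moves(
  targets=[
    [0.5,0,0,0,0,0,0],
    [0.5,0,0,0,0,0,0],
    [0.6,0,0,0,0,0,0],
    [0.6,0,0,0,0,0,0],
    [0.6,0,0,-0.015,0,0,0],
    [0.6,0,0,-0.03,0,0,0],
    [0.6,0,0,-0.035,0,0,0],
    [0.6,0,0,-0.03,0,0,0],
    [0.6,0,0,0,0,0,0],
    [0.6,0,0,0,0,0,0],
  ],
)

```text
time_s: 26.97
tcp_pos: [0.5968, -0.2754, 0.1611]
eef_rot: [179.9, -0.3, 8.7]
contact_force: [-1.0, 0.4, -0.3]
gripper_width: 0.0524
gripper_force: 0.0
```

Run:
```python
from h import *
from plant import *
c,W=see("wrist","w14",(.5,.68,-.4,-.2),.025)
s=get_state();print(s["tcp_pos"],s["eef_rot"],s["contact_force"],s["gripper_width"])
```

```text
wrist [254. 195.] 1614 h 0.0641 [ 595.6 -276.2] [33.8 34.2] 10.6 med [ 596.5 -275.7]
[ 0.5956704  -0.27504576  0.1591353 ] [ 1.79994299e+02 -8.24404628e-02  8.70741807e+00] [-0.35168292 -0.31155013 -1.39237083] 0.05228106579865126
```

Request:
apply_moves(
  targets=[
    [0.85,0,0,0,0,0,-0.0675],
    [0.85,0,0,0,0,0,-0.0675],
    [0.85,0,0,0,0,0,-0.0675],
    [0.85,0,0,0,0,0,-0.0675],
    [0.85,-0.0073,-0.0281,0,0,0,0],
    [0.85,-0.0073,-0.0281,0,0,0,0],
    [0.85,-0.0073,-0.0281,0,0,0,0],
    [0.85,-0.0073,-0.0281,0,0,0,0],
    [0.85,-0.0073,-0.0281,0,0,0,0],
    [0.85,-0.0073,-0.0281,0,0,0,0],
    [0.85,-0.0073,-0.0281,0,0,0,0],
    [0.85,-0.0073,-0.0281,0,0,0,0],
    [0.85,0,0,0,0,0,0],
    [0.85,0,0,0,0,0,0],
    [0.85,0,0,0,0,0,0],
  ],
  newtons=25,
)

```text
time_s: 28.27
tcp_pos: [0.4242, -0.1184, 0.1582]
eef_rot: [-180.0, 0.0, 33.1]
contact_force: [1.2, -0.3, -0.3]
gripper_width: 0.0742
gripper_force: 0.0
```

Run:
```python
from h import *
from plant import *
c,W=see("wrist","w15",(.36,.5,-.19,-.05),.012)
s=get_state();print(s["tcp_pos"],s["eef_rot"],s["contact_force"],s["gripper_width"])
```

```text
wrist [232. 185.] 162 h 0.0307 [ 411.1 -100.8] [40.1  2.1] 31.9 med [413.7 -99.1]
wrist [238. 187.] 135 h 0.0305 [ 414.4 -106.3] [40.1  2. ] 32.2 med [ 415.  -105.9]
wrist [245. 186.] 134 h 0.0308 [ 418.  -111.1] [39.8  1. ] 32.6 med [ 418.6 -110.6]
wrist [265. 186.] 134 h 0.0304 [ 428.3 -126.9] [39.8  1.9] 33.5 med [ 426.  -128.4]
wrist [272. 186.] 137 h 0.0309 [ 431.8 -132.2] [39.6  1.9] 33.4 med [ 432.8 -131.6]
wrist [278. 186.] 154 h 0.0306 [ 435.  -137.7] [40.2  2. ] 32.6 med [ 437.1 -136.4]
[ 0.42441128 -0.11864311  0.15811648] [-1.79988939e+02  4.20076381e-02  3.30249520e+01] [0.24439355 0.68669263 0.10563787] 0.07473055278360433
```

View pics/w15.png

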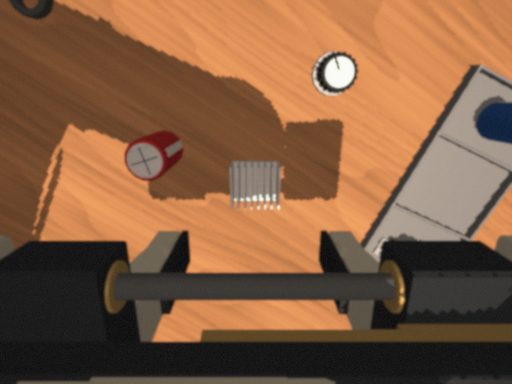

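The heat sink at (256,185) is centred and square to the jaws. The red can at (152,158) stands near the left finger, so I narrow the opening before descending.

Request:
apply_moves(
  targets=[
    [0.72,-0.0014,0,0,0,0,0],
    [0.72,0,0,0.03,0,0,0],
    [0.72,0,0,0.035,0,0,0],
    [0.72,0,0,0.03,0,0,0],
    [0.72,0,0,0.02,0,0,0],
    [0.72,0,0,0.011,0,0,0],
    [0.72,0,0,0,0,0,0],
    [0.4,0,0,0,0,0,0],
    [0.4,0,0,0,0,0,0],
    [0.4,0,0,0,0,0,0],
    [0.4,0,0,0,0,0,0],
    [0.4,0,0,0,0,0,0],
    [0.4,0,0,0,0,0,0],
    [0.4,0,0,0,0,0,0],
  ],
)

```text
time_s: 29.48
tcp_pos: [0.4237, -0.1192, 0.0334]
eef_rot: [179.9, -0.1, 33.0]
contact_force: [-0.2, -0.4, 7.4]
gripper_width: 0.046
gripper_force: 25.0
```

Request:
apply_moves(
  targets=[
    [0.4,0,0,-0.01,0,0,0],
    [0.4,0,0,-0.03,0,0,0],
    [0.4,0,0,-0.03,0,0,0],
    [0.4,0,0,-0.03,0,0,0.0675],
    [0.4,0,0,-0.025,0,0,0.0675],
    [0.4,0,0,0,0,0,0.0675],
    [0.4,0,0,0,0,0,0.0675],
    [0.4,0.0108,0.0259,0,0,0,0],
    [0.4,0.0108,0.0259,0,0,0,0],
    [0.4,0.0108,0.0259,0,0,0,0],
    [0.4,0.0108,0.0259,0,0,0,0],
    [0.4,0.0108,0.0259,0,0,0,0],
    [0.4,0.0108,0.0259,0,0,0,0],
    [0.4,0.0108,0.0259,0,0,0,0],
    [0.4,0,0,0,0,0,0],
    [0.4,0,0,0,0,0,0],
  ],
)

```text
time_s: 30.82
tcp_pos: [0.525, -0.2879, 0.1567]
eef_rot: [-180.0, 0.1, 8.6]
contact_force: [-0.2, -0.2, -1.0]
gripper_width: 0.0459
gripper_force: 25.0
```

Run:
```python
from h import *
from plant import *
c=capture("scene");cv2.imwrite("pics/s16.png",cv2.resize(c["frame"][100:260,100:300,::-1],None,fx=3.5,fy=3.5,interpolation=cv2.INTER_CUBIC))
s=get_state();print(s["tcp_pos"],s["eef_rot"],s["contact_force"],s["gripper_width"])
```

```text
[ 0.52453161 -0.28707553  0.15690755] [-1.79951352e+02  6.35508155e-02  8.64597527e+00] [ 0.61368446  0.29438696 -0.8616146 ] 0.045859727758516905
```

View pics/s16.png

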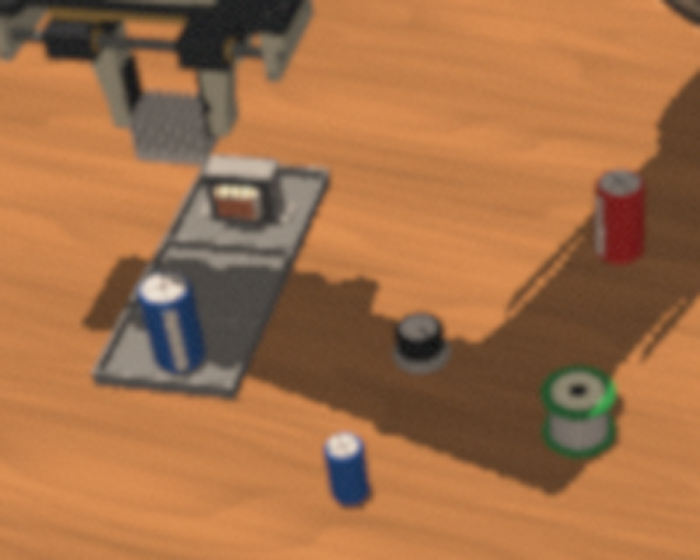

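The transformer (240,190) and capacitor (172,325) stand upright in their bays, and the heat sink (172,125) is held level. I lower it.

Request:
apply_moves(
  targets=[
    [0.4,0,0,0.03,0,0,0],
    [0.4,0,0,0.035,0,0,0],
    [0.4,0,0,0.03,0,0,0],
    [0.4,0,0,0.014,0,0,0],
    [0.4,0,0,0.006,0,0,0],
    [0.4,0,0,0.003,0,0,0],
    [0.4,0,0,0.002,0,0,0],
    [0.4,0,0,0.0015,0,0,0],
    [0.4,0,0,0,0,0,0],
    [0.4,0,0,0.0005,0,0,0],
    [0.4,0,0,0,0,0,0],
  ],
)

```text
time_s: 31.78
tcp_pos: [0.5257, -0.2871, 0.0365]
eef_rot: [180.0, -0.1, 8.7]
contact_force: [0.1, 1.7, 2.1]
gripper_width: 0.0458
gripper_force: 25.0
```

Request:
apply_moves(
  targets=[
    [0.6,0,0,0,0,0,0],
    [0.6,0,0,0,0,0,0],
    [0.72,0,0,0,0,0,0],
    [0.72,0,0,0,0,0,0],
    [0.72,0,0,-0.015,0,0,0],
    [0.72,0,0,-0.03,0,0,0],
    [0.72,0,0,-0.035,0,0,0],
    [0.72,0,0,-0.035,0,0,0],
    [0.72,-0.02,-0.03,-0.02,0,0,0],
    [0.72,-0.02,-0.03,-0.02,0,0,0],
    [0.72,-0.02,-0.03,0,0,0,0],
    [0.72,-0.02,-0.03,0,0,0,0],
    [0.72,-0.02,-0.03,0,0,0,0],
    [0.72,0,0,0,0,0,0],
    [0.72,0,0,0,0,0,0],
    [0.72,0,0,0,0,0,0],
  ],
)

```text
time_s: 33.12
tcp_pos: [0.4041, -0.1538, 0.1912]
eef_rot: [180.0, -0.1, 8.8]
contact_force: [0.1, 0.4, -0.3]
gripper_width: 0.0633
gripper_force: 0.0
```

Run:
```python
from h import *
from plant import *
c,W=see("scene","s17",(.38,.68,.2,.42),.02)
c,W=see("scene","s17",(.38,.75,-.38,-.08),.02)
c,W=see("scene","s17",(.42,.5,.08,.2),.006)
cv2.imwrite("pics/s17.png",cv2.resize(c["frame"][80:320,100:480,::-1],None,fx=2.1,fy=2.1,interpolation=cv2.INTER_CUBIC))
s=get_state();print(s["time_s"],s["tcp_pos"],s["contact_force"],s["gripper_width"])
```

```text
scene [421. 213.] 446 h 0.0433 [492.4 318.7] [41.  49.6] 79.6 med [493.8 318.2]
scene [409. 242.] 312 h 0.0299 [575.9 304.6] [49.8 50.9] 79.0 med [577.3 304. ]
scene [168. 152.] 300 h 0.0457 [ 446.2 -302.3] [32.3 50.5] 2.6 med [ 447.9 -302.2]
scene [152. 183.] 598 h 0.0649 [ 601.4 -277.1] [33.  32.3] 67.2 med [ 603.  -277.2]
scene [219. 195.] 118 h 0.0287 [ 551.8 -125.5] [29.7 30. ] 21.3 med [ 551.9 -125.1]
scene [198. 231.] 150 h 0.0424 [ 677.7 -122.1] [22.9 24. ] 15.8 med [ 678.9 -121.4]
33.2667 [ 0.40413742 -0.15434174  0.19037736] [0.56027244 0.30189763 0.19393906] 0.06318462274184691
```

View pics/s17.png

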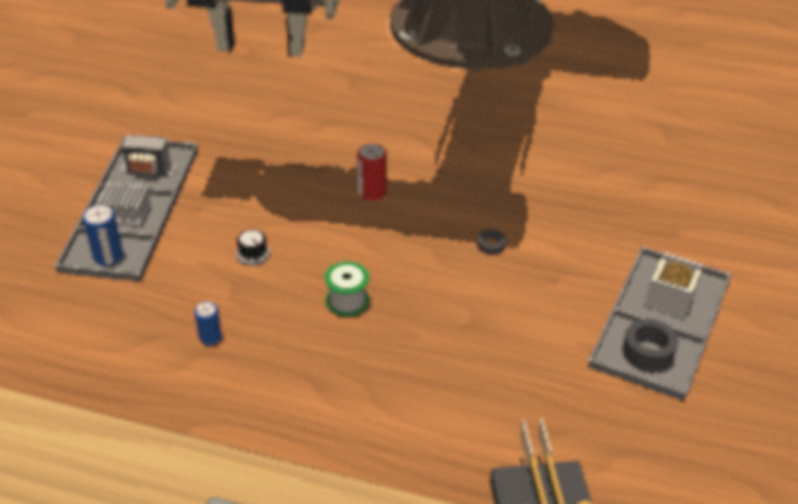

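All five parts stand in their bays and the spares at (208,323) and (491,240) are untouched. I make a numeric check of the heat sink, then hand in.

Run:
```python
from h import *
from plant import *
c=capture("top");W=cloud(c)
m=(W[...,2]>.022)&(W[...,2]<.045)&(np.hypot(W[...,0]-.529,W[...,1]+.286)<.04)
p=W[m];print(len(p),p.mean(0),np.percentile(p[:,2],[5,50,95]),cv2.minAreaRect((p[:,:2]*1000).astype(np.float32)))
ok=len(p)>40 and abs(p[:,0].mean()-.529)<.01 and np.percentile(p[:,2],95)<.042
print(ok)
if ok: print(close_job())
```

```text
189 [ 0.53671742 -0.28273874  0.02996781] [0.02310913 0.03065383 0.03649053] ((536.2569580078125, -283.6973571777344), (26.71160888671875, 47.18299865722656), 8.307618141174316)
True
the job is handed in; nothing more can be done
None
```

All five parts are upright in their named bays, both spares were left where they were, and the job was handed in at about 33 s; no verdict came back, and only the heat sink's final spot is less certain (the last top view saw just part of it, reading about 7 mm off bay centre).

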